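# Roll the paint box shut and snap its catches

### The arm

A 6-joint arm with a two-finger parallel gripper is mounted at the origin on a cart in front of the work surface, level with it; the furniture and walls round the work are solid. World frame = base frame: x ahead of the robot, y to its left, z up, the work surface at z = 0. Lengths are in m, angles in rad, forces in N, time in s.
With the tool pointing down it reaches from about 0.275 to 0.725 m from the base axis. Payload 5.6 kg.
Tool frame: the origin (TCP) lies midway between the tips of the shut fingers; the grasp point (between the pads) lies 19 mm behind it; z points along the fingers, y is the line along which they close (so a half turn about z gives the same grasp; the last joint's range is limited). The gripper opens to 85 mm and grips with 20 to 120 N. Pads are 22 mm wide; open, the fingers measure 114 mm over their backs; the gripper's body (76 mm by 85 mm) begins 54 mm behind the grasp point. The pads swing forward as they close: fully open they stand 13 mm farther back than shut.
Start: joints at [-0.916, 0.255, 0.108, 0, -1.424, -0.285], TCP at [0.199, -0.513, 0.231] pointing down, gripper open.
Joint ranges: [-2.95, 2.95], [-1.21, 1.97], [-1.09, 1.5], [-2.87, 1.71], [-2.94, -0.07], [-3.05, 3.05]. Speed limits (rad/s): [2.57, 2.57, 3.14, 3.14, 3.14, 3.14].

### API

Orientations are given as a 3x3 rotation matrix whose columns are the frame's x, y, z axes.
In Python, from station import manip gives the robot as it stands. The module is installed in compiled form; this text tells all that it offers.
- The arm moves only by the shell command python3 -m creep 'ROWS'. ROWS is JSON, a list of rows, each an object of numbers: "tx", "ty", "tz": the shift along the world's x, y, z in mm; "rx", "ry", "rz": the turn, a rotation vector about the world's x, y, z in rad; "claw": the opening, from 0 (shut) to 1 (fully open). A call has 1 to 20 rows; each row is the pose to reach, as a shift and turn from the pose commanded when the call began; what a row does not reach only later rows make up. A row lasts 1/8 s, in which the tool goes at most 62.5 mm and 10.7 degrees, less where a joint would pass 70% of its speed; a pose out of reach is approached as far as the arm can. A call with a gripper value outside its range is refused whole. The fingers move at their own pace and stop on an object; the grip force is fixed at half the most. Time passes only in rows, so rows that repeat a pose let the fingers close. It gives the time, the measured TCP pose, the force, the opening and the grip force at its end, in the units of the state.
- manip.get_obs(): the state, without advancing time (a new reading comes with each control period).
- manip.get_image(name): name is "side" or "top"; returns (picture, depth): 400x640x3 uint8, red, green, blue; 400x640 float32, m along the optical axis (not along the pixel's ray), 0 where there is no reading.
- manip.camera_params(name): a dict with "fx", "fy", "cx", "cy" (pixels), "rvec" (rotation vector, rad) and "tvec" (3), from world to camera coordinates, as OpenCV has them. Camera axes: x right, y down, z forward; pixel columns grow to the right and rows downward; lengths in m; the calibration is good to about 2 mm. A picture is of the moment at which its call begins. camera_params takes no time and is no camera call.
- manip.close_job(): hands the job in; it is judged then, once.
Trained networks look in the newest picture that a camera, given by its name, has taken for a name from the list of things; names that differ only in an ending like _2 or _b are one class to them, and where a whole thing is asked for, a point or a joint stands for the part that bears it (a point fixed in the world has none). Each returns a list of dicts, best first, with "p" (0 to 1); they miss things now and then, are a little off and sometimes report something else, mostly with a low value. They report only what shows in the picture. A call takes as long as a camera call.
- manip.silhouettes(camera, label): "region" (400x640 bool, what is visible of it) and "box" ([centre column, centre row, width, height] in pixels, round what is visible of it).
The state is a dict: "t": time; "q": joint angles; "joint_vel": joint speeds; "tau": joint torques, N m; "position": TCP position; "orientation": TCP orientation; "wrist_force": force on the tool from outside, world axes, zero at the start; "torque": the same for the moment, N m; "width": finger opening in m; "finger_force": force on a finger pad.
Only numpy, scipy, OpenCV 4.12 (cv2) and the standard library are available. Lean on these libraries where they do the work, as an engineer would, in place of code of your own. Each camera call takes 0.05 s, during which the arm holds its last target. There are 200 camera calls.

### The job

Put the paint box away for the day: roll its curved slatted cover all the way down until it is shut, and then, with the cover shut, press in both red snap catches on the sloping front, one after the other, as far as they go. Leave the tube and the rubber inside the box, and the cork block and the tin dish around it, where they are.

Things in the scene. Friction and masses are not known exactly. Their poses are not given: they have to be found in the camera images.
- paintbox: Roll-top wooden paint box fixed to the table, 220 mm wide (its y), 245 mm deep (its x, -133 to +113 mm), 172 mm high. Origin: on the table top, below the cover's axis. Its -x axis points out of the open front, z up, +y towards catch_left. The front ends in a sill 58 mm high; before it a sloping apron whose outward normal leans 40 degrees from vertical towards -x.
- cover_axis (a point): Point on the line (along the box's y) about which the cover turns: 60 mm straight above the box's origin. Axes as the box's. A fixed slatted hood of outer radius 110 mm about this line covers the rear, from just behind the top (100 degrees up from the front) down the back.
- cover (a joint): Angle of the slatted tambour cover, rad: 0 = fully down on the front sill (shut), 1.2 = fully rolled up under the hood; it starts well open. A shell of outer radius 100 mm that runs in a circular track about cover_axis. It stays where it is left; 1 to 5 N at the rail moves it.
- rail_mid (a point): Middle of the aluminium pull rail on the cover: a flat bar 170 mm long along the box's y, 10 mm thick, standing out radially from the cover, from radius 100 to 136 mm about cover_axis. This point: radius 118 mm, on its mid-plane, (22 degrees + cover angle) up from the front horizontal. Nearly upright on top when open; overhangs the catches when shut.
- catch_left_top (a point): Centre of the pressing face (34 mm along the box's y, 20 mm across) of the left red catch. z = outward normal, 40 degrees from vertical towards the box's front; pressed along -z. Out, it stands 12 mm proud of the apron, in the box's frame at x -122, y +55, z 41 mm. The shut rail is straight above it, about 70 mm higher: reach it with the tool leaning towards the front.
- catch_left (a joint): How far the left catch is pressed in, m: 0 = out, 0.008 = fully in. It takes about 4 N and stays where it is pushed.
- catch_right_top (a point): The same point of the right red catch, in the box's frame at x -122, y -55, z 41 mm; same size and direction.
- catch_right (a joint): How far the right catch is pressed in, m: 0 = out, 0.008 = fully in; about 4 N, stays where it is pushed.
- small_tube_mid (a point): Small aluminium paint tube with a green band, 46 x 150 x 28 mm, lying in the box; its centre, 14 mm above the box floor. Leave alone.
- rubber_block_mid (a point): Grey putty rubber, 26 x 42 x 12 mm, lying in the box; its centre. Leave alone.
- cork_block_mid (a point): Brown cork sanding block, 40 x 70 x 24 mm, on the table in front of the box; its centre, 12 mm up. Leave alone.
- tin_dish_mid (a point): Small round open tin dish, 60 mm across and 33 mm high, on the table in front of the box; its centre, 16 mm up. Leave alone.

How it is judged:
By the outcome, as a careful person would: the job done as asked, in the order asked, and still so for the second after the job is handed in, with the robot touching nothing.
It also fails if it takes over 48 s, if anything falls off the work surface, if the arm or the gripper's body presses on something with over 40 N, if the wrist force passes 120 N, or if a joint passes its speed limit or range.

## Working session

There is one attempt and no reset: what is moved stays moved. The work goes in short steps, Python scripts to look and compute and a shell command to move; the robot and the scene stay as the last step left them, time stands still between calls to the robot, and variables do not carry over. Pictures are saved under pics/ and viewed, at most 10 in all, crops included, and the job is handed in when it is done.

```bash
mkdir -p pics; cat > h.py <<'E'
import numpy as np, cv2
from station import manip
def cam(n):
    p=manip.camera_params(n); R=cv2.Rodrigues(np.array(p["rvec"],float))[0]
    return p,R,np.array(p["tvec"],float).ravel()
def cloud(n,d):
    p,R,t=cam(n); v,u=np.indices(d.shape)
    c=np.stack([(u-p["cx"])*d/p["fx"],(v-p["cy"])*d/p["fy"],d],-1)
    return (c-t)@R
def shot(n,f=None):
    im,d=manip.get_image(n)
    if f: cv2.imwrite("pics/"+f,im[...,::-1])
    return im,d
E
python3 - <<'E'
from h import *
o=manip.get_obs(); print(o["t"],o["position"],o["orientation"])
for n in("top","side"):
    im,d=shot(n,n+"0.png"); P=cloud(n,d); p,R,t=cam(n); print(n,"cam at",-R.T@t)
    for l in("paintbox","rail_mid","catch_left_top","small_tube_mid","cork_block_mid","tin_dish_mid","cover"):
        for r in manip.silhouettes(n,l)[:3]:
            m=r["region"]&(d>0); 
            if m.sum(): print(n,l,round(r["p"],2),np.round(r["box"]),m.sum(),np.round(np.median(P[m],0),3),np.round(P[m].min(0),3),np.round(P[m].max(0),3))
E
```

```text
0.0 [ 0.19865538 -0.51232086  0.23039213] [[-9.32416060e-01 -3.61385789e-01 -7.76626446e-04]
 [-3.61386615e-01  9.32414363e-01  1.78045187e-03]
 [ 8.07076489e-05  1.94078432e-03 -9.99998113e-01]]
top cam at [ 0.38658568 -0.33354364  0.9479425 ]
top paintbox 0.69 [377. 191. 136. 125.] 13734 [ 0.518 -0.424  0.154] [ 0.396 -0.586 -0.001] [ 0.681 -0.3    0.188]
top rail_mid 0.68 [371. 190.  61. 117.] 5456 [ 0.514 -0.418  0.159] [ 0.414 -0.482  0.009] [ 0.626 -0.36   0.188]
top catch_left_top 0.56 [318. 177.  14.  17.] 145 [ 0.558 -0.318  0.043] [ 0.542 -0.329  0.032] [ 0.578 -0.31   0.049]
top catch_left_top 0.49 [326. 231.  14.  17.] 153 [ 0.45  -0.334  0.043] [ 0.434 -0.344  0.033] [ 0.467 -0.323  0.05 ]
top catch_left_top 0.38 [293. 258.  28.  24.] 579 [ 0.394 -0.268  0.017] [ 0.367 -0.298  0.001] [ 0.42  -0.238  0.036]
top small_tube_mid 0.35 [318. 179.  11.  16.] 156 [ 0.559 -0.318  0.042] [ 0.542 -0.329  0.017] [ 0.578 -0.307  0.049]
top cork_block_mid 0.75 [295. 216.  31.  35.] 638 [ 0.477 -0.265  0.024] [ 0.441 -0.295 -0.003] [ 0.52  -0.232  0.03 ]
top tin_dish_mid 0.75 [295. 256
[... 601 characters left out ...]
h_left_top 0.57 [281. 234.  16.  11.] 164 [ 0.563 -0.314  0.039] [ 0.546 -0.324  0.032] [ 0.578 -0.305  0.046]
side small_tube_mid 0.88 [280. 194.  52.  27.] 671 [ 0.519 -0.47   0.02 ] [ 0.449 -0.517  0.009] [ 0.58  -0.445  0.04 ]
side cork_block_mid 0.88 [332. 251.  41.  30.] 891 [ 0.484 -0.255  0.022] [ 0.429 -0.321 -0.003] [ 0.519 -0.232  0.025]
side cork_block_mid 0.71 [333. 215.  17.  13.] 183 [ 0.453 -0.329  0.039] [ 0.43  -0.34   0.024] [ 0.469 -0.32   0.046]
side tin_dish_mid 0.57 [372. 236.  33.  36.] 824 [ 0.395 -0.267  0.017] [ 0.364 -0.3    0.001] [ 0.424 -0.238  0.034]
side cover 0.88 [285. 156. 113.  57.] 3862 [ 0.524 -0.39   0.152] [ 0.411 -0.585 -0.004] [ 0.62  -0.359  0.185]
```

```bash
python3 -c "
import cv2,numpy as np
cv2.imwrite('pics/both0.png',cv2.resize(np.vstack([cv2.imread('pics/top0.png'),cv2.imread('pics/side0.png')]),(480,600)))"
```

```text
(no output)
```

View pics/both0.png

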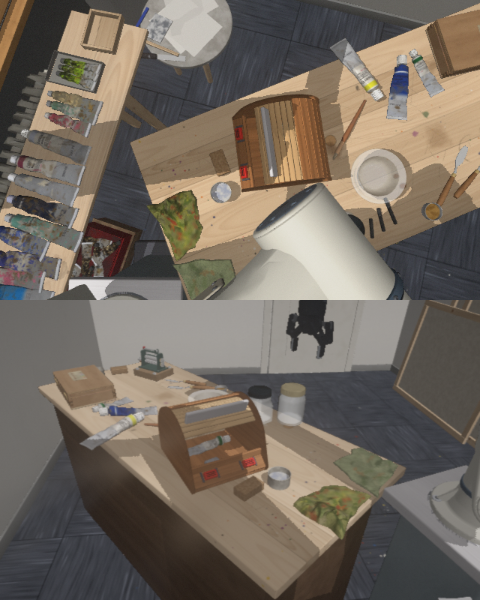

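The picture stacks top and side. The box opens towards world +y. Its red catches are at about (318,177) and (326,231) in the top view, and the rail is nearly upright. Cork and tin stand in front. Next I refine the box pose and rail angle.

```bash
python3 - <<'E'
from h import *
res={}
for n in("top","side"):
    im,d=shot(n); P=cloud(n,d); f=im.astype(int)
    red=(f[...,0]>110)&(f[...,0]>2.2*f[...,1])&(f[...,0]>2.2*f[...,2])&(d>0)&(abs(P[...,0]-.505)<.1)&(abs(P[...,1]+.325)<.05)
    k,lab,st,_=cv2.connectedComponentsWithStats(red.astype(np.uint8))
    for i in range(1,k):
        if st[i,4]>25: print(n,"red",st[i],np.round(np.median(P[lab==i],0),4))
    # rail: greyish points in the box's area, high
    sat=f.max(-1)-f.min(-1)
    m=(d>0)&(sat<28)&(P[...,2]>.13)&(P[...,2]<.21)&(abs(P[...,0]-.52)<.12)&(P[...,1]<-.33)&(P[...,1]>-.48)
    Q=P[m]; print(n,"rail",len(Q),np.round(Q.mean(0),4),np.round(np.percentile(Q,[2,98],0),4).tolist())
    c=cv2.fitLine(Q[:,:2].astype(np.float32),cv2.DIST_HUBER,0,.01,.01).ravel(); print("dir",np.round(c,4))
    yb=c[:2]*np.sign(c[0]); xb=np.array([yb[1],-yb[0]])
    s=Q[:,:2]@xb; print("xb range along",np.round(np.percentile(s,[2,25,50,75,98]),4), [ (round(z,3),np.round(np.median(s[abs(Q[:,2]-z)<.003]),4)) for z in (.155,.165,.175,.183)])
E
```

```text
top red [315 170   9  16  76] [ 0.5581 -0.3226  0.0443]
top red [320 221  11  17 125] [ 0.4502 -0.3335  0.0432]
top rail 975 [ 0.5129 -0.3934  0.1769] [[0.4335, -0.4114, 0.1571], [0.5941, -0.3764, 0.187]]
dir [ 0.9916  0.1297  0.513  -0.3924]
xb range along [0.4473 0.4511 0.4557 0.4617 0.4676] [(0.155, np.float64(0.468)), (0.165, np.float64(0.4645)), (0.175, np.float64(0.4599)), (0.183, np.float64(0.4519))]
side red [324 210  17  13 129] [ 0.4516 -0.329   0.0396]
side red [272 226  18  13 102] [ 0.5634 -0.3143  0.0393]
side rail 1265 [ 0.5166 -0.3893  0.1694] [[0.4145, -0.4173, 0.1503], [0.5973, -0.3748, 0.184]]
dir [ 0.9903  0.1387  0.5101 -0.3894]
xb range along [0.4498 0.4532 0.4562 0.46   0.4708] [(0.155, np.float64(0.4622)), (0.165, np.float64(0.4576)), (0.175, np.float64(0.4531)), (0.183, np.float64(0.454))]
```

```bash
python3 -m creep '[{"tz":20,"tx":40,"ty":8,"rz":0.16,"claw":0},{"tz":20,"tx":80,"ty":16,"rz":0.33,"claw":0},{"tz":20,"tx":120,"ty":24,"rz":0.5,"claw":0},{"tz":20,"tx":160,"ty":32,"rz":0.66,"claw":0},{"tz":20,"tx":200,"ty":40,"rz":0.83,"claw":0},{"tz":20,"tx":240,"ty":50,"rz":1.0,"claw":0},{"tz":20,"tx":280,"ty":58,"rz":1.16,"claw":0},{"tz":20,"tx":323,"ty":66,"rz":1.333,"claw":0},{"tz":20,"tx":323,"ty":66,"rz":1.333,"claw":0},{"tz":20,"tx":323,"ty":66,"rz":1.333,"claw":0}]'; python3 - <<'E'
from h import *
a=shot("top")[0][120:280,230:470];b=shot("side")[0][100:300,200:440]
cv2.imwrite("pics/p1.png",cv2.resize(np.vstack([a,b])[...,::-1],None,fx=1.6,fy=1.6))
E
```

```text
validation failed for argument at $[0]...
```

View pics/p1.png

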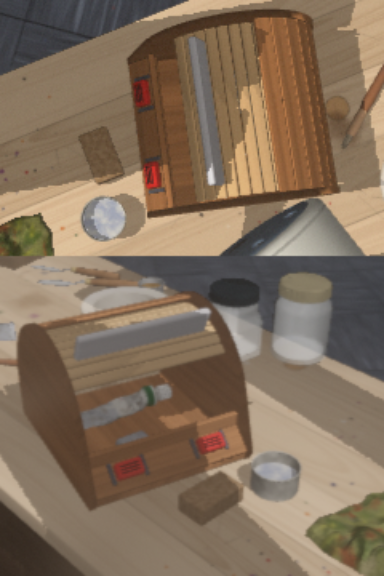

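The arm hasn't moved because the call was refused. The crops confirm the layout. I'll try a single row with every field filled in.

```bash
python3 -m creep '[{"tx":0,"ty":0,"tz":20,"rx":0,"ry":0,"rz":0,"claw":0.0}]'; python3 -m creep --help | head -20
```

```text
t: 1.12
position: [0.1985, -0.512, 0.25]
orientation: [[-0.932, -0.361, -0.002], [-0.361, 0.932, 0.003], [0.0, 0.004, -1.0]]
wrist_force: [-0.7, 0.3, -0.4]
width: 0.0698
finger_force: 0.0invalid input: not JSON, or not a number
```

```bash
python3 -m creep '[{"tx":40,"ty":8,"tz":0,"rx":0,"ry":0,"rz":0.16,"claw":0},{"tx":80,"ty":16,"tz":0,"rx":0,"ry":0,"rz":0.33,"claw":0},{"tx":120,"ty":24,"tz":0,"rx":0,"ry":0,"rz":0.5,"claw":0},{"tx":160,"ty":32,"tz":0,"rx":0,"ry":0,"rz":0.66,"claw":0},{"tx":200,"ty":40,"tz":0,"rx":0,"ry":0,"rz":0.83,"claw":0},{"tx":240,"ty":50,"tz":0,"rx":0,"ry":0,"rz":1.0,"claw":0},{"tx":280,"ty":58,"tz":0,"rx":0,"ry":0,"rz":1.16,"claw":0},{"tx":323,"ty":66,"tz":0,"rx":0,"ry":0,"rz":1.333,"claw":0},{"tx":323,"ty":66,"tz":0,"rx":0,"ry":0,"rz":1.333,"claw":0},{"tx":323,"ty":66,"tz":0,"rx":0,"ry":0,"rz":1.333,"claw":0}]'
```

```text
t: 2.38
position: [0.5217, -0.4469, 0.2511]
orientation: [[0.131, -0.991, -0.001], [-0.991, -0.131, -0.0], [0.0, 0.001, -1.0]]
wrist_force: [0.8, -0.1, 1.0]
width: -0.0002
finger_force: 0.0
```

```bash
python3 -m creep '[{"tx":0,"ty":0,"tz":-40,"rx":0,"ry":0,"rz":0,"claw":0},{"tx":0,"ty":0,"tz":-70,"rx":0,"ry":0,"rz":0,"claw":0},{"tx":-2,"ty":12,"tz":-77,"rx":0,"ry":0,"rz":0,"claw":0},{"tx":-3,"ty":25,"tz":-81,"rx":0,"ry":0,"rz":0,"claw":0},{"tx":-4,"ty":32,"tz":-83,"rx":0,"ry":0,"rz":0,"claw":0},{"tx":-5,"ty":40,"tz":-86,"rx":0,"ry":0,"rz":0,"claw":0},{"tx":-6,"ty":47,"tz":-89,"rx":0,"ry":0,"rz":0,"claw":0},{"tx":-7,"ty":55,"tz":-92,"rx":0,"ry":0,"rz":0,"claw":0},{"tx":-8,"ty":62,"tz":-96,"rx":0,"ry":0,"rz":0,"claw":0},{"tx":-9,"ty":69,"tz":-101,"rx":0,"ry":0,"rz":0,"claw":0}]'; python3 - <<'E'
from h import *
a=shot("top")[0][120:280,230:470];b=shot("side")[0][100:300,200:440]
cv2.imwrite("pics/p2.png",cv2.resize(np.vstack([a,b])[...,::-1],None,fx=1.6,fy=1.6))
E
```

```text
t: 3.62
position: [0.5129, -0.3774, 0.15]
orientation: [[0.132, -0.991, 0.0], [-0.991, -0.132, -0.0], [0.0, -0.0, -1.0]]
wrist_force: [0.3, -2.0, -0.5]
width: 0.0003
finger_force: 1.1
```

View pics/p2.png

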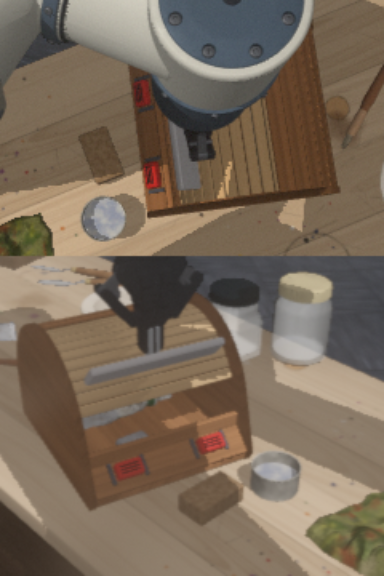

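The rail is pushed partway down and the finger stays behind it. I continue along the arc.

```bash
python3 -m creep '[{"tx":-1,"ty":7,"tz":-5,"rx":0,"ry":0,"rz":0,"claw":0},{"tx":-2,"ty":14,"tz":-10,"rx":0,"ry":0,"rz":0,"claw":0},{"tx":-2,"ty":19,"tz":-15,"rx":0,"ry":0,"rz":0,"claw":0},{"tx":-3,"ty":23,"tz":-20,"rx":0,"ry":0,"rz":0,"claw":0},{"tx":-4,"ty":28,"tz":-25,"rx":0,"ry":0,"rz":0,"claw":0},{"tx":-4,"ty":32,"tz":-30,"rx":0,"ry":0,"rz":0,"claw":0},{"tx":-5,"ty":34,"tz":-34,"rx":0,"ry":0,"rz":0,"claw":0}]'
```

```text
t: 4.6
position: [0.5081, -0.3433, 0.116]
orientation: [[0.132, -0.991, 0.001], [-0.991, -0.132, 0.0], [-0.0, -0.001, -1.0]]
wrist_force: [2.4, -0.2, 1.5]
width: 0.0001
finger_force: 0.8
```

```bash
python3 -m creep '[{"tx":0,"ty":1,"tz":-2,"rx":0,"ry":0,"rz":0,"claw":0},{"tx":0,"ty":2,"tz":-4,"rx":0,"ry":0,"rz":0,"claw":0}]'
```

```text
t: 4.85
position: [0.5078, -0.3415, 0.1123]
orientation: [[0.132, -0.991, 0.0], [-0.991, -0.132, 0.0], [-0.0, -0.0, -1.0]]
wrist_force: [0.2, -0.1, 2.3]
width: 0.0
finger_force: 0.8
```

```bash
python3 -m creep '[{"tx":0,"ty":0,"tz":-2,"rx":0,"ry":0,"rz":0,"claw":0},{"tx":0,"ty":0,"tz":-3,"rx":0,"ry":0,"rz":0,"claw":0}]'
```

```text
t: 5.1
position: [0.5078, -0.3418, 0.1098]
orientation: [[0.132, -0.991, 0.0], [-0.991, -0.132, -0.0], [0.0, -0.0, -1.0]]
wrist_force: [-0.4, 2.3, 7.5]
width: 0.0
finger_force: 2.9
```

```bash
python3 -m creep '[{"tx":0,"ty":0,"tz":-2,"rx":0,"ry":0,"rz":0,"claw":0},{"tx":0,"ty":0,"tz":-3,"rx":0,"ry":0,"rz":0,"claw":0}]'; python3 - <<'E'
from h import *
a=shot("top")[0][120:280,230:470];b=shot("side")[0][100:300,200:440]
cv2.imwrite("pics/p3.png",cv2.resize(np.vstack([a,b])[...,::-1],None,fx=1.6,fy=1.6))
E
```

```text
t: 5.35
position: [0.5082, -0.3425, 0.1092]
orientation: [[0.132, -0.991, 0.002], [-0.991, -0.132, -0.002], [0.003, -0.002, -1.0]]
wrist_force: [-2.9, 3.0, 15.3]
width: -0.0001
finger_force: 7.0
```

View pics/p3.png

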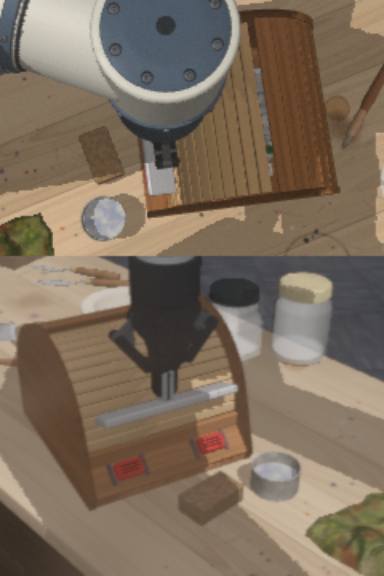

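The rail has stopped against the sill with rising force. I press once more, then retreat upwards to check it.

```bash
python3 -m creep '[{"tx":0,"ty":0,"tz":-3,"rx":0,"ry":0,"rz":0,"claw":0},{"tx":0,"ty":0,"tz":-3,"rx":0,"ry":0,"rz":0,"claw":0}]'; python3 -m creep '[{"tx":2,"ty":-10,"tz":20,"rx":0,"ry":0,"rz":0,"claw":0},{"tx":2,"ty":-10,"tz":60,"rx":0,"ry":0,"rz":0,"claw":0},{"tx":2,"ty":0,"tz":120,"rx":0,"ry":0,"rz":0,"claw":0},{"tx":0,"ty":50,"tz":150,"rx":0,"ry":0,"rz":0,"claw":0},{"tx":-10,"ty":100,"tz":150,"rx":0,"ry":0,"rz":0,"claw":0},{"tx":-20,"ty":150,"tz":150,"rx":0,"ry":0,"rz":0,"claw":0},{"tx":-20,"ty":150,"tz":150,"rx":0,"ry":0,"rz":0,"claw":0}]'; python3 - <<'E'
from h import *
a=shot("top"); b=shot("side")
for n,(im,d) in (("top",a),("side",b)):
    P=cloud(n,d); f=im.astype(int); sat=f.max(-1)-f.min(-1)
    B=(P-[.522,-.446,.06]); x=B@[.133,-.991,0]; y=B@[.991,.133,0]; z=B[...,2]
    r=np.hypot(x,z); an=np.degrees(np.arctan2(z,-x))
    m=(d>0)&(sat<28)&(r>.106)&(r<.134)&(abs(y)<.08)&(an>5)&(an<80)
    print(n,m.sum(),np.percentile(an[m],[5,25,50,75,95]).round(1),"y",np.percentile(y[m],[2,98]).round(3))
cv2.imwrite("pics/p4.png",cv2.resize(np.vstack([a[0][120:280,230:470],b[0][100:300,200:440]])[...,::-1],None,fx=1.6,fy=1.6))
E
```

```text
t: 5.7
position: [0.5089, -0.3437, 0.1085]
orientation: [[0.133, -0.991, 0.005], [-0.991, -0.133, -0.005], [0.006, -0.004, -1.0]]
wrist_force: [-5.5, 2.6, 23.0]
width: -0.0
finger_force: 9.9
t: 6.58
position: [0.4871, -0.1893, 0.2537]
orientation: [[0.135, -0.991, 0.0], [-0.991, -0.135, 0.001], [-0.001, -0.001, -1.0]]
wrist_force: [0.0, -0.6, 0.1]
width: 0.0003
finger_force: 0.0
top 1068 [23.  23.6 24.  24.5 25.2] y [-0.077  0.077]
side 274 [23.2 23.4 23.5 23.6 23.8] y [-0.078  0.076]
```

View pics/p4.png

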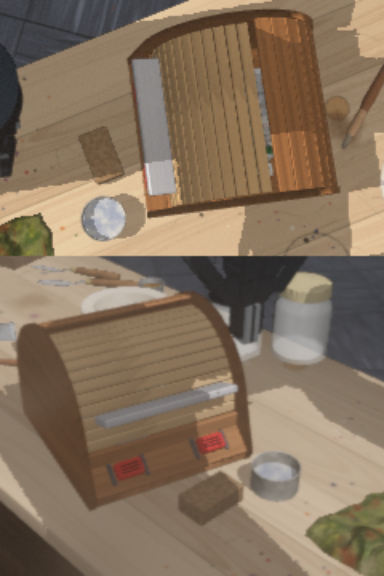

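The cover is shut: the rail's top face sits at 24°, so its mid-plane is at 22°. Next I lean the tool 43° and line up with the left catch.

```bash
python3 -m creep '[{"tx":12,"ty":-6,"tz":0,"rx":-0.15,"ry":-0.02,"rz":0,"claw":0},{"tx":24,"ty":-12,"tz":-10,"rx":-0.3,"ry":-0.04,"rz":0,"claw":0},{"tx":36,"ty":-18,"tz":-30,"rx":-0.45,"ry":-0.06,"rz":0,"claw":0},{"tx":48,"ty":-26,"tz":-50,"rx":-0.6,"ry":-0.08,"rz":0,"claw":0},{"tx":60,"ty":-33,"tz":-75,"rx":-0.743,"ry":-0.1,"rz":0,"claw":0},{"tx":60,"ty":-33,"tz":-98,"rx":-0.743,"ry":-0.1,"rz":0,"claw":0},{"tx":60,"ty":-33,"tz":-98,"rx":-0.743,"ry":-0.1,"rz":0,"claw":0},{"tx":60,"ty":-33,"tz":-98,"rx":-0.743,"ry":-0.1,"rz":0,"claw":0}]'; python3 - <<'E'
from h import *
o=manip.get_obs();n=np.array([-.0855,.637,.766])
for s in(.03,.012,.0,-.005,-.01): print(s,((np.array([.5605,-.318,.0412])+s*n-o["position"])*1000).round(1))
print(o["q"])
E
```

```text
t: 7.68
position: [0.5485, -0.2255, 0.1563]
orientation: [[0.094, -0.991, 0.091], [-0.726, -0.131, -0.675], [0.682, -0.003, -0.732]]
wrist_force: [-1.1, -0.2, 0.2]
width: 0.0001
finger_force: 0.0
0.03 [  9.4 -73.4 -92.2]
0.012 [  10.9  -84.9 -106. ]
0.0 [  12.   -92.5 -115.1]
-0.005 [  12.4  -95.7 -119. ]
-0.01 [  12.8  -98.9 -122.8]
[ 0.22020795  0.29889286 -0.56300508  0.91647131 -1.02700827 -0.71463345]
```

```bash
python3 -m creep '[{"tx":4,"ty":-36,"tz":-45,"rx":0,"ry":0,"rz":0,"claw":0},{"tx":9,"ty":-73,"tz":-92,"rx":0,"ry":0,"rz":0,"claw":0},{"tx":11,"ty":-85,"tz":-106,"rx":0,"ry":0,"rz":0,"claw":0},{"tx":11,"ty":-85,"tz":-106,"rx":0,"ry":0,"rz":0,"claw":0},{"tx":11,"ty":-85,"tz":-106,"rx":0,"ry":0,"rz":0,"claw":0}]'; python3 - <<'E'
from h import *
a=shot("top"); b=shot("side")
cv2.imwrite("pics/p5.png",cv2.resize(np.vstack([a[0][120:280,230:470],b[0][100:300,200:440]])[...,::-1],None,fx=1.6,fy=1.6))
E
```

```text
t: 8.3
position: [0.5601, -0.3098, 0.0512]
orientation: [[0.094, -0.991, 0.093], [-0.725, -0.132, -0.676], [0.682, -0.004, -0.731]]
wrist_force: [0.3, -0.3, 0.5]
width: 0.0004
finger_force: 0.0
```

View pics/p5.png

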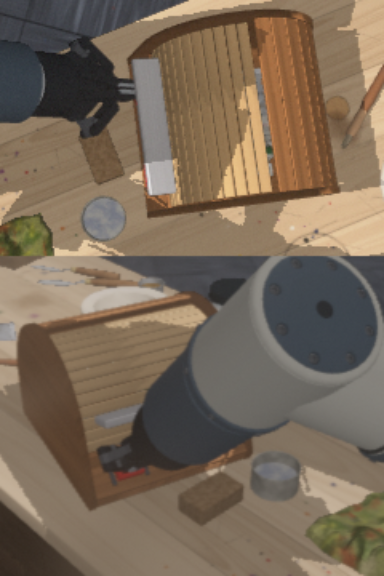

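The tip sits just above the left catch and clear of the rail. I press along the normal.

```bash
python3 -m creep '[{"tx":1,"ty":-5,"tz":-6,"rx":0,"ry":0,"rz":0,"claw":0},{"tx":1,"ty":-8,"tz":-10,"rx":0,"ry":0,"rz":0,"claw":0},{"tx":1,"ty":-10,"tz":-12,"rx":0,"ry":0,"rz":0,"claw":0}]'; python3 -m creep '[{"tx":0,"ty":-1,"tz":-2,"rx":0,"ry":0,"rz":0,"claw":0},{"tx":1,"ty":-3,"tz":-3,"rx":0,"ry":0,"rz":0,"claw":0}]'
```

```text
t: 8.78
position: [0.561, -0.3195, 0.0375]
orientation: [[0.096, -0.991, 0.093], [-0.726, -0.134, -0.675], [0.681, -0.003, -0.732]]
wrist_force: [2.2, 3.2, 1.0]
width: 0.0004
finger_force: 1.7
t: 9.02
position: [0.5613, -0.3212, 0.0357]
orientation: [[0.098, -0.991, 0.094], [-0.725, -0.136, -0.676], [0.682, -0.002, -0.731]]
wrist_force: [-20.8, 40.2, 32.6]
width: 0.0002
finger_force: 26.5
```

```bash
python3 -m creep '[{"tx":0,"ty":-1,"tz":-2,"rx":0,"ry":0,"rz":0,"claw":0},{"tx":0,"ty":-2,"tz":-3,"rx":0,"ry":0,"rz":0,"claw":0}]'
```

```text
t: 9.28
position: [0.5615, -0.3214, 0.0355]
orientation: [[0.099, -0.99, 0.098], [-0.722, -0.139, -0.677], [0.684, -0.004, -0.729]]
wrist_force: [-33.3, 58.9, 52.7]
width: 0.0004
finger_force: 40.3
```

Hard stop at roughly 7 mm. I back off and measure how far both catches stand out.

```bash
python3 -m creep '[{"tx":-2,"ty":10,"tz":12,"rx":0,"ry":0,"rz":0,"claw":0},{"tx":-6,"ty":45,"tz":54,"rx":0,"ry":0,"rz":0,"claw":0},{"tx":-10,"ty":80,"tz":96,"rx":0,"ry":0,"rz":0,"claw":0},{"tx":-30,"ty":100,"tz":130,"rx":0,"ry":0,"rz":0,"claw":0},{"tx":-70,"ty":120,"tz":150,"rx":0,"ry":0,"rz":0,"claw":0},{"tx":-120,"ty":140,"tz":170,"rx":0,"ry":0,"rz":0,"claw":0},{"tx":-120,"ty":140,"tz":170,"rx":0,"ry":0,"rz":0,"claw":0}]'; python3 - <<'E'
from h import *
n3=np.array([-.0855,.637,.766])
for n in("top","side"):
    im,d=shot(n); P=cloud(n,d); f=im.astype(int)
    red=(f[...,0]>90)&(f[...,0]>2.0*f[...,1])&(f[...,0]>2.0*f[...,2])&(d>0)&(abs(P[...,0]-.505)<.1)&(abs(P[...,1]+.325)<.05)
    k,lab,st,_=cv2.connectedComponentsWithStats(red.astype(np.uint8))
    for i in range(1,k):
        if st[i,4]>20: q=P[lab==i]; print(n,st[i],np.round(np.median(q,0),4),"s=",np.round(np.percentile((q-[.506,-.325,.041])@n3*1000,[10,50,90]),1))
    if n=="side": cv2.imwrite("pics/p6.png",cv2.resize(im[160:270,220:400,::-1],None,fx=4,fy=4,interpolation=2))
E
```

```text
t: 10.15
position: [0.4386, -0.1844, 0.202]
orientation: [[0.096, -0.991, 0.092], [-0.726, -0.133, -0.674], [0.681, -0.002, -0.733]]
wrist_force: [0.5, 0.5, -0.5]
width: -0.0002
finger_force: 0.0
side [323 210  17  13  97] [ 0.456  -0.3275  0.0389] s= [-1.7  0.8  2.3]
side [271 227  18  13 128] [ 0.5627 -0.3193  0.0336] s= [-8.6 -6.9 -5.3]
```

View pics/p6.png

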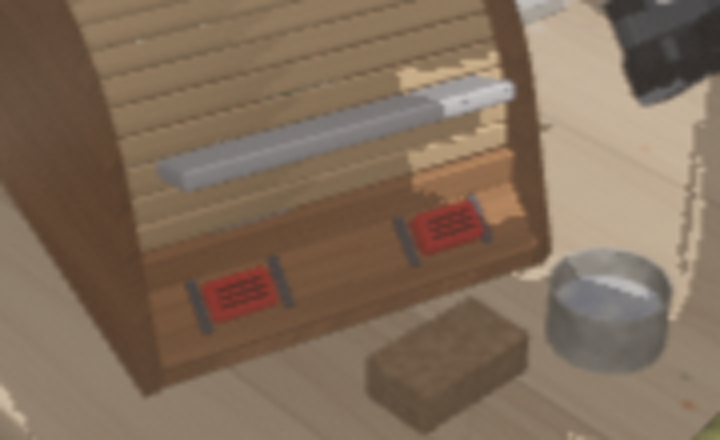

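The left catch is in: it stands 7.7 mm deeper than the right one, and rail, cork and tin haven't moved. Now the right catch.

```bash
python3 -m creep '[{"tx":2,"ty":-31,"tz":-32,"rx":0,"ry":0,"rz":0,"claw":0},{"tx":4,"ty":-62,"tz":-64,"rx":0,"ry":0,"rz":0,"claw":0},{"tx":6,"ty":-94,"tz":-96,"rx":0,"ry":0,"rz":0,"claw":0},{"tx":9,"ty":-118,"tz":-125,"rx":0,"ry":0,"rz":0,"claw":0},{"tx":12,"ty":-140,"tz":-151,"rx":0,"ry":0,"rz":0,"claw":0},{"tx":12,"ty":-140,"tz":-151,"rx":0,"ry":0,"rz":0,"claw":0},{"tx":12,"ty":-140,"tz":-151,"rx":0,"ry":0,"rz":0,"claw":0}]'
```

```text
t: 11.12
position: [0.4526, -0.3253, 0.0502]
orientation: [[0.095, -0.991, 0.089], [-0.726, -0.131, -0.675], [0.681, -0.0, -0.732]]
wrist_force: [-0.4, -0.3, 1.9]
width: -0.0001
finger_force: 0.0
```

```bash
python3 -m creep '[{"tx":0,"ty":-5,"tz":-6,"rx":0,"ry":0,"rz":0,"claw":0},{"tx":0,"ty":-8,"tz":-10,"rx":0,"ry":0,"rz":0,"claw":0},{"tx":0,"ty":-10,"tz":-12,"rx":0,"ry":0,"rz":0,"claw":0}]'; python3 -m creep '[{"tx":0,"ty":-1,"tz":-1,"rx":0,"ry":0,"rz":0,"claw":0},{"tx":0,"ty":-2,"tz":-3,"rx":0,"ry":0,"rz":0,"claw":0}]'
```

```text
t: 11.5
position: [0.4544, -0.3341, 0.0391]
orientation: [[0.096, -0.991, 0.094], [-0.725, -0.135, -0.675], [0.682, -0.003, -0.732]]
wrist_force: [1.8, 2.8, 1.7]
width: -0.0008
finger_force: 1.7
t: 11.75
position: [0.4542, -0.3364, 0.0366]
orientation: [[0.096, -0.991, 0.094], [-0.724, -0.135, -0.676], [0.683, -0.003, -0.731]]
wrist_force: [-9.8, 26.2, 29.1]
width: 0.0001
finger_force: 19.6
```

```bash
python3 -m creep '[{"tx":0,"ty":-1,"tz":-2,"rx":0,"ry":0,"rz":0,"claw":0},{"tx":0,"ty":-2,"tz":-3,"rx":0,"ry":0,"rz":0,"claw":0}]'; python3 -m creep '[{"tx":-2,"ty":10,"tz":12,"rx":0,"ry":0,"rz":0,"claw":0},{"tx":-6,"ty":45,"tz":54,"rx":0,"ry":0,"rz":0,"claw":0},{"tx":-10,"ty":80,"tz":96,"rx":0,"ry":0,"rz":0,"claw":0},{"tx":-30,"ty":110,"tz":130,"rx":0,"ry":0,"rz":0,"claw":0},{"tx":-60,"ty":140,"tz":160,"rx":0,"ry":0,"rz":0,"claw":0},{"tx":-60,"ty":140,"tz":160,"rx":0,"ry":0,"rz":0,"claw":0}]'; python3 - <<'E'
from h import *
n3=np.array([-.0855,.637,.766])
for n in("top","side"):
    im,d=shot(n); P=cloud(n,d); f=im.astype(int)
    red=(f[...,0]>90)&(f[...,0]>2.0*f[...,1])&(f[...,0]>2.0*f[...,2])&(d>0)&(abs(P[...,0]-.505)<.1)&(abs(P[...,1]+.325)<.05)
    k,lab,st,_=cv2.connectedComponentsWithStats(red.astype(np.uint8))
    for i in range(1,k):
        if st[i,4]>20: q=P[lab==i]; print(n,st[i],np.round(np.median(q,0),4),"s=",np.round(np.percentile((q-[.506,-.325,.041])@n3*1000,[10,50,90]),1))
    sat=f.max(-1)-f.min(-1)
    B=(P-[.522,-.446,.06]); x=B@[.133,-.991,0]; y=B@[.991,.133,0]; z=B[...,2]
    r=np.hypot(x,z); an=np.degrees(np.arctan2(z,-x))
    m=(d>0)&(sat<28)&(r>.106)&(r<.134)&(abs(y)<.08)&(an>5)&(an<80)
    print(n,m.sum(),np.percentile(an[m],[5,25,50,75,95]).round(1))
    if n=="side": cv2.imwrite("pics/p7.png",cv2.resize(im[160:270,220:400,::-1],None,fx=4,fy=4,interpolation=2))
E
```

```text
t: 12.0
position: [0.4545, -0.3368, 0.0364]
orientation: [[0.099, -0.99, 0.1], [-0.721, -0.14, -0.678], [0.686, -0.005, -0.728]]
wrist_force: [-25.9, 55.3, 57.1]
width: 0.0006
finger_force: 40.5
t: 12.75
position: [0.3929, -0.1969, 0.1935]
orientation: [[0.096, -0.991, 0.096], [-0.727, -0.136, -0.674], [0.68, -0.005, -0.733]]
wrist_force: [1.4, 0.4, -0.4]
width: 0.0001
finger_force: 0.0
top 1058 [23.  23.6 24.1 24.5 25.1]
side [322 212  17  12 103] [ 0.4549 -0.3342  0.0338] s= [-8.9 -7.2 -5.2]
side [271 227  18  13 127] [ 0.5626 -0.3201  0.0343] s= [-8.9 -6.9 -4.9]
side 284 [23.2 23.4 23.5 23.6 23.8]
```

View pics/p7.png

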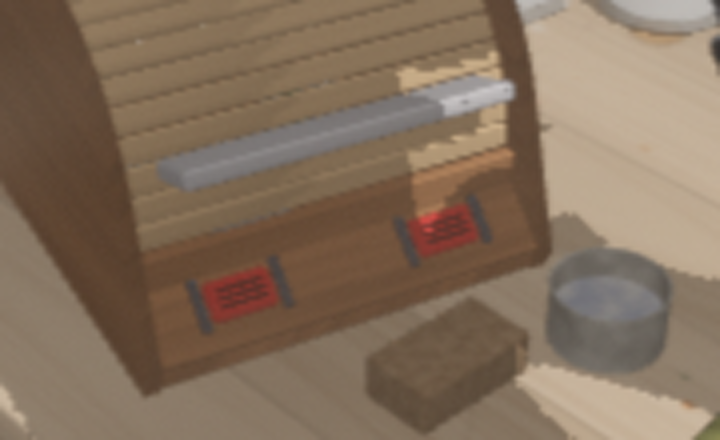

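Both catches are fully in (about 8 mm), the rail is still down, and the cork and tin haven't moved. The arm is clear, so I hand in the job.

```bash
python3 -c "
from station import manip
print(manip.close_job())"
```

```text
the job is handed in; nothing more can be done
None
```

The cover is rolled down shut and both red catches were then pressed in to their stops, left first. In the last picture the cork and tin stood where they were; the job was handed in after about 13 s of robot time.

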